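# Sweep the trim jig and click the cap home

## Robot

A 7-joint arm with a two-finger parallel gripper is mounted at the origin on the work surface. World frame = base frame: x ahead of the robot, y to its left, z up, the work surface at z = 0. Lengths are in m, angles in rad, forces in N, time in s.
With the tool pointing down it reaches from about 0.425 to 0.8 m from the base axis. Payload 8.3 kg.
Tool frame: the origin (TCP) lies midway between the tips of the shut fingers; the grasp point (between the pads) lies 19 mm behind it; z points along the fingers, y is the line along which they close (so a half turn about z gives the same grasp; the last joint's range is limited). The gripper opens to 85 mm and grips with 20 to 120 N. Pads are 22 mm wide; open, the fingers measure 114 mm over their backs; the gripper's body (76 mm by 85 mm) begins 54 mm behind the grasp point. The pads swing forward as they close: fully open they stand 13 mm farther back than shut.
Start: joints at [-1.24, 0.383, 0.016, 1.37, -0.006, 1.388, -0.046], TCP at [0.24, 0.577, 0.231] pointing down, gripper open.
Joint ranges: [-2.95, 2.95], [-0.25, 2.06], [-1.52, 1.56], [0.18, 2.33], [-1.44, 4.58], [0.02, 2.06], [-3.01, 3.01]. Speed limits (rad/s): [2.39, 2.39, 3.01, 3.01, 3.14, 3.14, 3.14].

## Interface

Orientations are given as a unit quaternion [x, y, z, w].
In Python, from bench import * gives the robot as it stands. The module is installed in compiled form; this text tells all that it offers.
- The arm moves only by the shell command python3 -m inch 'ROWS' [FORCE]. ROWS is JSON, a list of rows, each a list of 3 entries, a list of its own where there are three numbers: the shift along the tool's x, y, z in mm, then the turn, a rotation vector about the tool's x, y, z in degrees, then the opening, from 0 (shut) to 1 (fully open). A call has 1 to 8 rows; each row shifts and turns the commanded pose from where the row before left it, along the tool's axes as they then stand; what a row does not reach is not made up. A row lasts 1/8 s, in which the tool goes at most 62.5 mm and 10.7 degrees, less where a joint would pass 70% of its speed; a pose out of reach is approached as far as the arm can. A call with a gripper value outside its range is refused whole. The fingers move at their own pace and stop on an object; FORCE is the grip in N (left out, the last holds). Time passes only in rows, so rows that do not move let the fingers close. It gives the time, the measured TCP pose, the force, the opening and the grip force at its end, in the units of the state.
- sense(): the state, without advancing time (a new reading comes with each control period).
- snapshot(name): name is "scene" or "top" or "wrist"; returns the picture (420x560x3 uint8, red, green, blue); there is no depth.
- calibration(name): a dict with "vfov" (degrees; the focal length in pixels is half the picture's height over the tangent of half this angle, whatever the lens; pixels are square), "cx", "cy" (the principal point, pixels), "k1" (the pictures are not rectified: a ray, as slopes to the right and down, at radius r is drawn at 1 + k1 r^2 times it, then the intrinsics apply), "rvec" (rotation vector, rad) and "tvec" (3), from world to camera coordinates, as OpenCV has them; the wrist camera has in their place "T_tool_cam" (4x4, takes a point from camera to tool coordinates, whose origin is the TCP and whose axes are the flange's). Camera axes: x right, y down, z forward; pixel columns grow to the right and rows downward; lengths in m; the calibration is good to about 2 mm. A picture is of the moment at which its call begins: read the wrist's pose just before it. calibration takes no time and is no camera call.
- sign_off(): hands the job in; it is judged then, once.
Trained networks look in the newest picture that a camera, given by its name, has taken for a name from the list of things; names that differ only in an ending like _2 or _b are one class to them, and where a whole thing is asked for, a point or a joint stands for the part that bears it (a point fixed in the world has none). Each returns a list of dicts, best first, with "score" (0 to 1); they miss things now and then, are a little off and sometimes report something else, mostly with a low value. They report only what shows in the picture. A call takes as long as a camera call. They do not tell look-alikes from the thing itself.
- boxes_of(camera, thing): "location" ([column, row] in pixels, amid what is visible of it).
The state is a dict: "t": time; "joint_positions": joint angles; "joint_velocities": joint speeds; "joint_torque": joint torques, N m; "tcp_pos": TCP position; "eef_rot": TCP orientation; "force": force on the tool from outside, world axes, zero at the start; "ft_torque": the same for the moment, N m; "width": opening from 0.0 (shut) to 1.0 (fully open); "gripper_force": force on a finger pad.
Only numpy, scipy, OpenCV 4.12 (cv2) and the standard library are available. Lean on these libraries where they do the work, as an engineer would, in place of code of your own. Each camera call takes 0.05 s, during which the arm holds its last target. There are 200 camera calls.

## Task

With the bench brush, sweep the three metal offcuts off the jig's bed into the scrap trough at its side without touching them with the fingers, and set the brush back down on the bench. Then push the narrow snap cap straight down over the jig's stud: the resistance builds up and gives way with a click, and you go on pressing until the rim is fully home on the collar. Finish while still holding the cap pressed down with a steady push of about 10 N, neither letting go nor lifting away, and leave the other things on the bench where they are.

Things in the scene. Friction and masses are not known exactly. Their poses are not given: they have to be found in the camera images.
- jig: Fixed dark steel bed, 200 mm (its x) by 240 mm (its y) and 35 mm high, origin at the centre of its underside on the bench, z up. A stud stands at its x = -55 mm, y = 0. The offcuts lie on the bed's other half, their centres between x = 25 and 65 mm and y = -45 and 75 mm. The scrap trough joins the bed's +y edge.
- trough (a point): Middle of the floor of the grey scrap trough, which is open on top and fixed to the jig: inside 190 mm along the jig's x and 90 mm along its y (from jig y = 120 to 210 mm), floor 4 mm above the bench, its outer walls 38 mm high, so 31 mm below the top of the bed. Its axes are the jig's.
- collar: Fixed steel disc round the stud's foot, 42 mm across, 5 mm thick, on the bed. Origin at the centre of its underside. Pushed down over the stud, the cap meets the spring balls with its rim about 13 mm above the disc's top; resistance rises to about 11 N, gives way with the rim about 10 mm up, then the balls draw the cap down (up to 15 N) and its rim stops hard on the disc, within 1 mm.
- collar_top (a point): Centre of the collar's upper face, on the upright axis of the stud, 40 mm above the bench. From here the steel stud rises 29 mm: 19 mm thick up to 21 mm, then tapering to 12 mm at its top. Four small spring balls stick out of it to 26 mm across, their middle 9.5 mm above this point.
- cap: The narrow snap cap: loose, black plastic, a plain cylinder 38 mm in diameter and 42 mm tall, about 40 g, closed on top, open below, standing mouth down on the bench. Origin at the centre of its open rim (underside), z towards the closed top. Inside: a bore 30 mm wide and 31.5 mm deep, with a lip at the mouth that leaves 22 mm and is 4 mm high.
- brush: Loose bench brush, about 180 g, standing on its stiff, unyielding bristles. Origin at the centre of its underside, z up the handle. Bristles 90 mm (x) by 26 mm (y), 30 mm high; wooden block 92 by 32 mm above, up to 48 mm; upright handle 36 mm (x) by 22 mm (y) from 48 to 118 mm. Sweep with its long side, moving along its y.
- offcut_angle: Loose aluminium angle offcut on the bed, 24 by 22 mm and 22 mm tall, 25 g. Origin at the centre of its underside.
- offcut_block: Loose aluminium block offcut on the bed, 22 by 18 mm and 20 mm tall, 25 g. Origin at the centre of its underside.
- offcut_channel: Loose aluminium channel offcut on the bed, 22 by 22 mm and 20 mm tall, 25 g. Origin at the centre of its underside.
- wide_cap: Not part of the job: a wider, lower black cap, 58 mm in diameter and 28 mm tall, loose on the bench. Origin at the centre of its underside.
- bearing: Not part of the job: a steel ring 32 mm across and 12 mm high lying near the jig. Origin at the centre of its underside.
- driver: Not part of the job: a screwdriver 200 mm long lying on the bench, 26 mm thick at the handle. Origin under its middle, handle towards its -x.
- cleaner: Not part of the job: a white bottle 60 mm across and 160 mm tall. Origin at the centre of its underside.
- trim_coil: Not part of the job: a flat coil of steel trim 120 mm across and 24 mm high. Origin at the centre of its underside.
- parts_tray: Not part of the job: an open cardboard tray 100 by 140 mm and 50 mm high. Origin at the centre of its underside.
- spanner: Not part of the job: a spanner 180 mm long lying flat, 8 mm thick. Origin under its middle.
There are look-alikes about, which are no part of the job. Several things look just like the brush: the one meant starts farthest to the robot's left.

How it is judged:
On the way, in this order (a step that is already met when the one before it is completed fails the run):
1. the brush is held and all three offcuts lie in the scrap trough (y of offcut_angle in the frame of jig between 0.118 and 0.212 m and x of offcut_angle in the frame of jig between -0.1 and 0.1 m and z of each of offcut_angle, offcut_block, offcut_channel in the frame of jig below 0.034 m and y of offcut_block in the frame of jig between 0.118 and 0.212 m and x of offcut_block in the frame of jig between -0.1 and 0.1 m and y of offcut_channel in the frame of jig between 0.118 and 0.212 m and x of offcut_channel in the frame of jig between -0.1 and 0.1 m and height (world z) of brush above 0.024 m), for 0.1 s.
2. the brush is back down on the bench and let go (height (world z) of brush below 0.022 m and contact force between the fingers and brush below 0.2 N and linear speed of brush below 0.02 m/s), for 0.1 s.
3. the cap is clicked home on the collar and pressed on it (z of cap in the frame of collar_top below 0.003 m and horizontal distance between cap and collar_top below 0.005 m and angle between cap's own z axis and vertical below 0.1 rad and contact force between cap and collar above 5 N), for 0.3 s.
At the end, for the whole second after the job is handed in: Cap on the stud, rim within 3 mm of the collar, 5 mm of the axis, 0.1 rad of upright; fingers on it (over 2 N) and pressing it on the collar with over 5 N; offcuts in the trough, below the bed's top; brush let go and still on the bench (origin below 22 mm) (all of step 2 and all of step 3 and contact force between the fingers and cap above 2 N and y of offcut_angle in the frame of jig between 0.118 and 0.212 m and x of offcut_angle in the frame of jig between -0.1 and 0.1 m and z of each of offcut_angle, offcut_block, offcut_channel in the frame of jig below 0.034 m and y of offcut_block in the frame of jig between 0.118 and 0.212 m and x of offcut_block in the frame of jig between -0.1 and 0.1 m and y of offcut_channel in the frame of jig between 0.118 and 0.212 m and x of offcut_channel in the frame of jig between -0.1 and 0.1 m); the arm keeps its last pose, push and grip.
It fails at once if the fingers pushed an offcut (contact force between the fingers and offcut_angle above 0.5 N or contact force between the fingers and offcut_block above 0.5 N or contact force between the fingers and offcut_channel above 0.5 N).
It fails at once if a thing that is not part of the job was moved by more than 30 mm (distance of any of wide_cap, bearing, driver, cleaner, trim_coil, parts_tray, spanner from where it was at the start of the episode above 0.03 m).
It also fails if it takes over 67 s, if anything falls off the work surface, if the arm or the gripper's body presses on something with over 40 N, if the wrist force passes 120 N, or if a joint passes its speed limit or range.

## Working session

There is one attempt and no reset: what is moved stays moved. The work goes in short steps, Python scripts to look and compute and a shell command to move; the robot and the scene stay as the last step left them, time stands still between calls to the robot, and variables do not carry over. Pictures are saved under pics/ and viewed, at most 10 in all, crops included, and the job is handed in when it is done.

```bash
mkdir -p pics
cat > h.py <<'E'
from bench import *
import numpy as np, cv2
from scipy.spatial.transform import Rotation as R
def cam(n):
    c=calibration(n); f=210/np.tan(np.radians(c["vfov"])/2)
    if "rvec" in c:
        Rm=cv2.Rodrigues(np.array(c["rvec"],float))[0]; t=np.array(c["tvec"],float).ravel()
        return c,f,Rm.T,-Rm.T@t
    s=sense(); T=np.eye(4); T[:3,:3]=R.from_quat(s["eef_rot"]).as_matrix(); T[:3,3]=s["tcp_pos"]
    T=T@np.array(c["T_tool_cam"]); return c,f,T[:3,:3],T[:3,3]
def px2w(n,uv,z,cm=None):
    c,f,Rw,o=cm or cam(n)
    d=np.array([(uv[0]-c["cx"])/f,(uv[1]-c["cy"])/f]); p=d.copy()
    for _ in range(20): p=d/(1+c["k1"]*(p@p))
    r=Rw@np.array([p[0],p[1],1]); return o+r*(z-o[2])/r[2]
def w2px(n,P,cm=None):
    c,f,Rw,o=cm or cam(n)
    q=Rw.T@(np.array(P,float)-o); p=q[:2]/q[2]; p=p*(1+c["k1"]*(p@p)); return p*f+[c["cx"],c["cy"]]
def save(n,name):
    im=snapshot(n); cv2.imwrite("pics/"+name,im[:,:,::-1]); return im
E
python3 - <<'E'
from h import *
a=save("top","top.png");b=save("scene","scene.png")
s=sense();print(s["t"],s["tcp_pos"],s["eef_rot"],s["force"],s["width"])
H=dict(jig=.035,collar=.04,cap=.042,brush=.118,offcut_angle=.057,offcut_block=.055,offcut_channel=.055,wide_cap=.028,bearing=.012,cleaner=.16,driver=.013,trim_coil=.02,parts_tray=.03,spanner=.008)
for n in("top","scene"):
  for k,z in H.items():
    print(n,k,[(np.round(d["score"],2),np.round(d["location"]).tolist(),np.round(px2w(n,d["location"],z)[:2],3).tolist()) for d in boxes_of(n,k)[:4]])
cv2.imwrite("pics/both.png",cv2.resize(np.hstack([a,b])[:,:,::-1],(800,300)))
E
```

```text
0.1 [0.23959995 0.57676276 0.23036522] [ 1.95617371e-01  9.80679904e-01 -8.62274324e-04 -1.63659788e-04] [0.06610597 0.46218792 0.55108132] 0.998486719399413
top jig [(np.float64(0.67), [221.0, 205.0], [0.518, 0.182])]
top collar [(np.float64(0.72), [223.0, 185.0], [0.585, 0.175]), (np.float64(0.6), [241.0, 222.0], [0.462, 0.113])]
top cap [(np.float64(0.47), [378.0, 231.0], [0.44, -0.35])]
top brush [(np.float64(0.86), [355.0, 289.0], [0.254, -0.26]), (np.float64(0.82), [335.0, 183.0], [0.59, -0.191]), (np.float64(0.79), [373.0, 200.0], [0.539, -0.315]), (np.float64(0.22), [430.0, 217.0], [0.487, -0.504])]
top offcut_angle [(np.float64(0.48), [378.0, 233.0], [0.434, -0.344])]
top offcut_block []
top offcut_channel [(np.float64(0.57), [217.0, 204.0], [0.519, 0.193]), (np.float64(0.18), [426.0, 218.0], [0.487, -0.511])]
top wide_cap [(np.float64(0.62), [314.0, 231.0], [0.436, -0.134])]
top bearing [(np.float64(0.52), [311.0, 202.0], [0.536, -0.123]), (np.float64(0.43), [218.0, 190.0], [0.57, 0.198])]
top cleaner [(np.float64(0.89), [379.0, 151.0], [0.689, -0.324])]
top driver [(np.flo
[... 710 characters left out ...]
), (np.float64(0.68), [345.0, 228.0], [0.619, 0.162]), (np.float64(0.55), [196.0, 228.0], [0.641, -0.187])]
scene offcut_angle []
scene offcut_block [(np.float64(0.59), [345.0, 229.0], [0.58, 0.17])]
scene offcut_channel []
scene wide_cap [(np.float64(0.7), [228.0, 187.0], [0.447, -0.139])]
scene bearing []
scene cleaner [(np.float64(0.63), [133.0, 260.0], [0.756, -0.302])]
scene driver [(np.float64(0.83), [368.0, 164.0], [0.328, 0.245])]
scene trim_coil [(np.float64(0.59), [96.0, 183.0], [0.449, -0.51])]
scene parts_tray [(np.float64(0.71), [352.0, 216.0], [0.522, 0.192]), (np.float64(0.58), [216.0, 294.0], [0.763, -0.132])]
scene spanner [(np.float64(0.73), [328.0, 201.0], [0.461, 0.133])]
```

View pics/top.png

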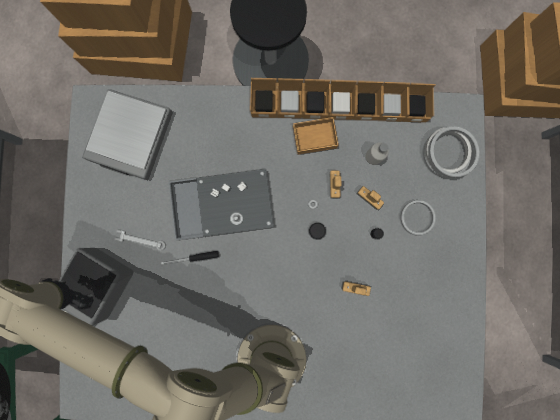

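View pics/scene.png

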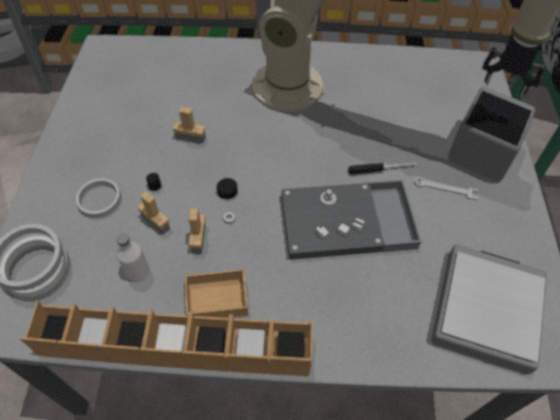

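Brush candidates in the top picture are (335,183), (371,198) and (356,289). The robot's left is image left, so the one at (335,183), y≈-0.19, fits the description. I'll confirm it in an enlarged crop, alongside the jig.

Run:
```python
from h import *
im=cv2.imread("pics/top.png")
c=cv2.resize(im[160:250,160:280],None,fx=5,fy=5,interpolation=cv2.INTER_CUBIC)
d=cv2.resize(im[160:250,300:400][:, :40],None,fx=5,fy=5,interpolation=cv2.INTER_CUBIC)
cv2.imwrite("pics/crop1.png",np.hstack([c,d]))
```

```text
(no output)
```

View pics/crop1.png

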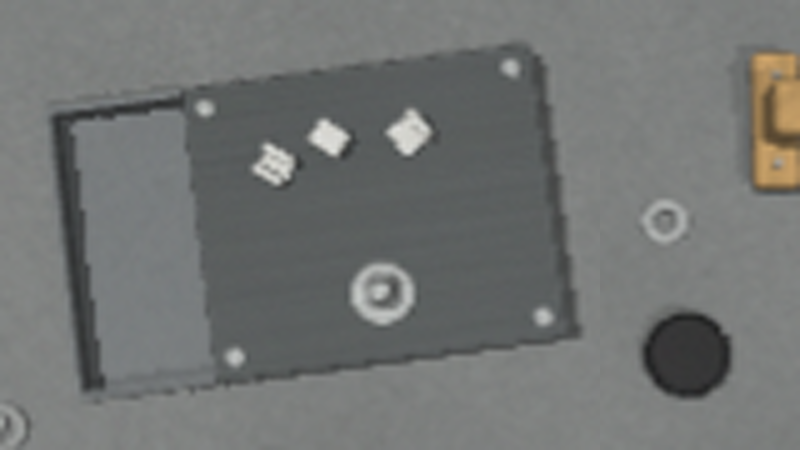

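The crop shows the jig with its trough at image left (world +y). The bed corners are at crop (185,95), (537,42), (575,335) and (213,383), the collar is at (382,292), and the offcuts are at (275,163), (330,137) and (409,131). The leftmost brush starts at crop column 752, which is pixel 330–340 × 170–197 in the full picture. It is the one meant.

Run:
```python
from h import *
cm=cam("top")
f=lambda p,o=(160,160):((p[0]+.5)/5-.5+o[0],(p[1]+.5)/5-.5+o[1])
C=[(185,95),(537,42),(575,335),(213,383)]
W=np.array([px2w("top",f(p),.035,cm)[:2] for p in C]);J=np.array([(.1,.12),(.1,-.12),(-.1,-.12),(-.1,.12)])
wc=W.mean(0);a=W-wc
yaw=np.arctan2((J[:,0]*a[:,1]-J[:,1]*a[:,0]).sum(),(J*a).sum());print("jig",wc,np.degrees(yaw),W.round(3).tolist())
Rm=np.array([[np.cos(yaw),-np.sin(yaw)],[np.sin(yaw),np.cos(yaw)]])
print("stud model",wc+Rm@[-.055,0],"meas",px2w("top",f((382,292)),.045,cm)[:2])
for p in[(275,163),(330,137),(409,131)]: print("off",Rm.T@(px2w("top",f(p),.05,cm)[:2]-wc))
for p in[(330.4,170.4),(330.4,197.4)]:print("brush left edge",px2w("top",p,.048,cm)[:2])
s=sense();print(R.from_quat(s["eef_rot"]).as_matrix().round(3))
print(calibration("wrist"))
```

```text
jig [0.52791716 0.1346596 ] 8.860799796697476 [[0.605, 0.268], [0.647, 0.03], [0.449, -0.001], [0.411, 0.242]]
stud model [0.47357356 0.12618771] meas [0.47421174 0.12876647]
off [0.04094432 0.06238346]
off [0.05341096 0.02361571]
off [ 0.05038201 -0.02942446]
brush left edge [ 0.64154246 -0.18432956]
brush left edge [ 0.55019537 -0.18554502]
[[-0.923  0.384 -0.   ]
 [ 0.384  0.923 -0.   ]
 [ 0.    -0.    -1.   ]]
{'vfov': 58.39336725456358, 'cx': 283.71430337623866, 'cy': 212.65689413366414, 'k1': 0.009859748542317342, 'T_tool_cam': array([[ 3.67707723e-04, -9.47913966e-01, -3.18526260e-01,
         8.22843532e-02],
       [ 9.99999583e-01,  6.14852685e-04, -6.75359942e-04,
         3.73629834e-05],
       [ 8.36029847e-04, -3.18525879e-01,  9.47913796e-01,
        -1.41888608e-01],
       [ 0.00000000e+00,  0.00000000e+00,  0.00000000e+00,
         1.00000000e+00]])}
```

```bash
python3 -m inch '[[[0,0,0],[0,0,-7.8],1],[[0,0,0],[0,0,-7.8],1],[[0,0,0],[0,0,-7.8],1],[[-22,-50,0],[0,0,0],1],[[-22,-50,0],[0,0,0],1],[[-22,-50,0],[0,0,0],1],[[-22,-50,0],[0,0,0],1],[[-22,-50,0],[0,0,0],1]]' 60; python3 -m inch '[[[-22,-50,0],[0,0,0],1],[[-22,-50,0],[0,0,0],1],[[-22,-50,0],[0,0,0],1],[[0,-40,0],[0,0,0],1],[[0,0,0],[0,0,0],1]]'
python3 - <<'E'
from h import *
cm=cam("wrist");save("wrist","w1.png")
print(sense()["tcp_pos"],sense()["t"])
c=np.array([.528,.1347]);t=np.radians(8.86);Rm=np.array([[np.cos(t),-np.sin(t)],[np.sin(t),np.cos(t)]])
for j in[(.1,.12),(.1,-.12),(-.1,-.12),(-.1,.12)]:print("pred",w2px("wrist",[*(c+Rm@j),.035],cm).round(0))
for k in("collar","offcut_angle","offcut_block","offcut_channel"):print(k,[(round(d["score"],2),np.round(d["location"]).tolist(),px2w("wrist",d["location"],.045,cm)[:2].round(4)) for d in boxes_of("wrist",k)[:3]])
E
```

```text
t: 2.5
tcp_pos: [0.3541, 0.3271, 0.2315]
eef_rot: [-0.007, 1.0, 0.0, 0.0]
force: [0.9, 0.4, -0.4]
width: 1.003
gripper_force: 0.0
t: 3.12
tcp_pos: [0.4228, 0.1365, 0.2317]
eef_rot: [-0.004, 1.0, 0.0, 0.0]
force: [0.8, 0.1, 0.1]
width: 0.999
gripper_force: 0.0
[0.42243221 0.13876757 0.23161484] 3.175
pred [405. 349.]
pred [187. 375.]
pred [139. 205.]
pred [395. 168.]
collar [(0.91, [274.0, 225.0], array([0.4634, 0.128 ]))]
offcut_angle [(0.85, [260.0, 331.0], array([0.5796, 0.1129]))]
offcut_block [(0.66, [329.0, 252.0], array([0.4903, 0.18  ]))]
offcut_channel [(0.59, [347.0, 314.0], array([0.5586, 0.2017]))]
```

View pics/w1.png

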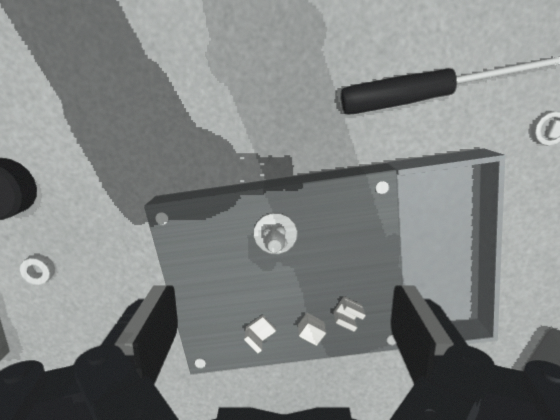

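The wrist picture shows the jig with image down = world +x. The near bed corners are at (147,205) and (396,172), a far corner is at (190,375), the collar is at (275,234), and the offcuts are at (259,333), (312,328) and (348,315). My prediction agrees to about 5 px. Next I go on to the brush.

```bash
python3 - <<'E'
from h import *
cm=cam("wrist")
print("collar",px2w("wrist",(275.5,234),.04,cm),"corners",[px2w("wrist",p,.035,cm)[:2].round(4).tolist() for p in[(190,375),(147,205),(396,172)]])
print([sense()["tcp_pos"].round(4).tolist() for _ in range(3)])
E
python3 -m inch '[[[-20,-54,0],[0,0,0],1],[[-20,-54,0],[0,0,0],1],[[-20,-54,0],[0,0,0],1],[[-20,-54,0],[0,0,0],1],[[-20,-54,0],[0,0,0],1],[[-20,-54,0],[0,0,0],1],[[-15,-12,0],[0,0,0],1],[[0,0,0],[0,0,0],1]]'
python3 - <<'E'
from h import *
cm=cam("wrist");save("wrist","w2.png")
print(sense()["tcp_pos"],sense()["eef_rot"])
print([(round(d["score"],2),np.round(d["location"]).tolist(),px2w("wrist",d["location"],.09,cm)[:2].round(4)) for d in boxes_of("wrist","brush")[:3]])
E
```

```text
collar [0.47308617 0.1341555  0.04      ] corners [[0.6445, 0.0412], [0.4478, 0.0128], [0.4121, 0.2437]]
[[0.4219, 0.1411, 0.2313], [0.4219, 0.1411, 0.2313], [0.4219, 0.1411, 0.2313]]
t: 4.38
tcp_pos: [0.5628, -0.1941, 0.2303]
eef_rot: [-0.007, 1.0, -0.0, -0.001]
force: [-1.5, -0.7, 0.4]
width: 1.002
gripper_force: 0.0
[ 0.56243587 -0.19310357  0.23045837] [-7.95516528e-03  9.99968066e-01  3.03822754e-05 -7.63000059e-04]
[(0.82, [275.0, 217.0], array([ 0.5786, -0.2012])), (0.68, [116.0, 302.0], array([ 0.6585, -0.3366])), (0.64, [131.0, 174.0], array([ 0.5456, -0.3111]))]
```

View pics/w2.png

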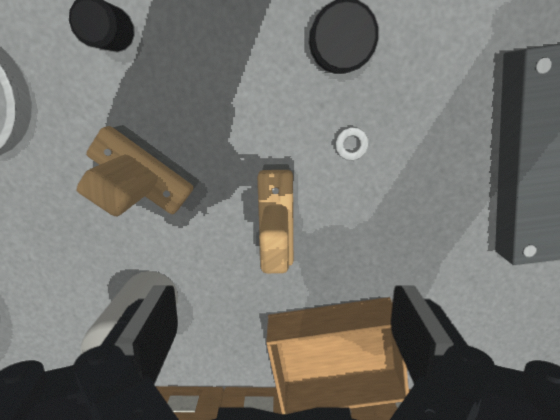

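The brush is in the middle. Its block runs from (260,170) to (293,265) and the handle's far top edge is at row 271, columns 261–289. I'll fit the pose with the projected model.

Run:
```python
from h import *
s=sense();print(s["tcp_pos"].round(4))
cm=cam("wrist")
def P(x,y,dx,dy,z):return w2px("wrist",[x+dx,y+dy,z],cm).round(1).tolist()
x,y=.596,-.201
print("block near",P(x,y,-.046,-.016,.048),P(x,y,-.046,.016,.048))
print("hand far",P(x,y,.018,-.011,.118),P(x,y,.018,.011,.118),"hand near",P(x,y,-.018,-.011,.118))
print(px2w("wrist",(276.5,170),.048,cm)[:2]+[.046,0],px2w("wrist",(275,271),.118,cm)[:2]-[.018,0])
im=cv2.imread("pics/w2.png");b=im[:,:,2].astype(int)-im[:,:,0]
print("row180",b[180,250:304:2],"\nrow255",b[255,250:304:2],"\ncol275",b[160:286:3,275],"\ncol285",b[160:286:3,285])
```

```text
[ 0.5623 -0.1925  0.2307]
block near [256.0, 170.3] [292.5, 171.0]
hand far [256.7, 273.3] [285.8, 273.8] hand near [256.4, 228.8]
[ 0.59539057 -0.19903398] [ 0.5938116 -0.1981963]
row180 [-2  0  0  1 43 53 54 54 57 57 55 55 53 55 52 51 55 56 55 55 52 38 -1 -1
 -1 -2 -1] 
row255 [-2 -2 -2 -1 -1 36 65 71 78 77 80 80 79 75 75 78 76 73 69 58 78 68  6 -1
 -3 -1 -2] 
col275 [-1 -1  0 12 43 53 56 55 54 31 -1 10 89 90 67 48 44 44 45 45 45 43 44 47
 77 86 89 91 90 90 81 80 74 76 75 74 81 75  3 -2 -1 -2] 
col285 [-1 -3  1 11 43 55 56 56 55 56 55 60 90 91 90 91 44 43 44 43 43 43 42 42
 62 80 86 82 84 83 70 71 69 70 78 76 78 64 -1 -1 -3 -2]
```

```bash
python3 -m inch '[[[-32,-6,20],[0,0,0],1],[[0,0,45],[0,0,0],1],[[0,0,45],[0,0,0],1],[[0,0,47],[0,0,0],1],[[0,0,0],[0,0,0],1],[[0,0,0],[0,0,0],0],[[0,0,0],[0,0,0],0],[[0,0,0],[0,0,0],0]]' 60; python3 -m inch '[[[0,0,0],[0,0,0],0],[[0,0,0],[0,0,0],0],[[0,0,-20],[0,0,0],0],[[0,0,-40],[0,0,0],0],[[0,0,-20],[0,0,0],0],[[0,0,0],[0,0,0],0]]'
python3 - <<'E'
from h import *
save("wrist","w3.png");s=sense();print(s["tcp_pos"].round(4),s["eef_rot"].round(4),s["width"],s["force"])
E
```

```text
t: 5.48
tcp_pos: [0.5951, -0.2, 0.0761]
eef_rot: [-0.007, 1.0, -0.0, 0.001]
force: [-0.7, 0.0, -0.9]
width: 0.378
gripper_force: 0.0
t: 6.22
tcp_pos: [0.5952, -0.2003, 0.1568]
eef_rot: [-0.007, 1.0, -0.0, 0.002]
force: [0.0, -0.2, -0.7]
width: 0.248
gripper_force: 58.9
[ 0.5944 -0.1998  0.155 ] [-7.3e-03  1.0e+00 -0.0e+00  6.0e-04] 0.24749511987830142 [ 0.93732142 -0.28459449 -2.93657673]
```

View pics/w3.png

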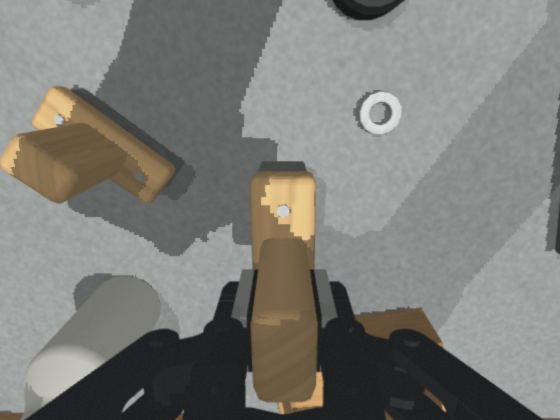

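The brush is held squarely by its handle and nothing else has been disturbed. Next I carry it over the bed.

```bash
python3 -m inch '[[[5,52,0],[0,0,0],0],[[5,52,0],[0,0,0],0],[[5,52,0],[0,0,0],0],[[5,52,0],[0,0,0],0],[[2,49,0],[0,0,0],0],[[0,0,0],[0,0,-8],0],[[0,0,0],[0,0,0],0],[[0,0,0],[0,0,0],0]]'
python3 - <<'E'
from h import *
save("wrist","w4.png");s=sense();print(s["tcp_pos"].round(4),s["eef_rot"].round(4),s["force"].round(1))
p=s["tcp_pos"];M=R.from_quat(s["eef_rot"]).as_matrix();print(np.degrees(np.arctan2(-M[0,1],M[1,1])))
t=np.radians(8.86);Rm=np.array([[np.cos(t),-np.sin(t)],[np.sin(t),np.cos(t)]]);print("in jig",Rm.T@(p[:2]-[.528,.136]))
E
```

```text
t: 7.28
tcp_pos: [0.5681, 0.0557, 0.1536]
eef_rot: [-0.075, 0.997, -0.0, -0.001]
force: [0.3, -0.5, -2.6]
width: 0.248
gripper_force: 59.4
[0.5682 0.0557 0.1538] [-7.490e-02  9.972e-01 -2.000e-04 -5.000e-04] [ 0.3 -0.4 -1.7]
8.592503343707007
in jig [ 0.02731168 -0.08554965]
```

View pics/w4.png

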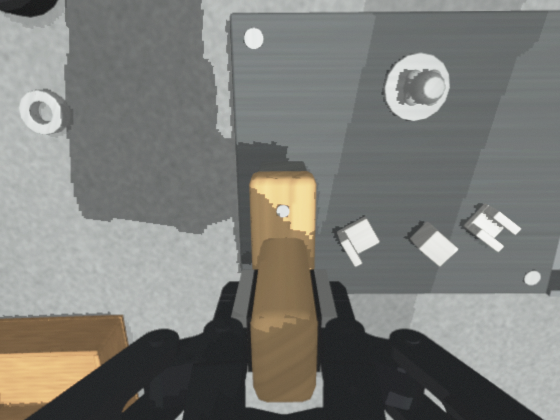

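The bed edge is vertical in the picture (column 232), so the brush is square to it. The offcuts at (360,238), (434,243) and (490,228) lie ahead of it. I'll lower the brush and sweep.

```bash
python3 -m inch '[[[-6,0,15],[0,0,0],0],[[0,0,15],[0,0,0],0],[[0,0,10],[0,0,0],0],[[0,0,0],[0,0,0],0],[[0,8,0],[0,0,0],0],[[0,14,0],[0,0,0],0],[[0,14,0],[0,0,0],0],[[0,14,0],[0,0,0],0]]'; python3 -m inch '[[[0,14,0],[0,0,0],0],[[0,14,0],[0,0,0],0],[[0,14,0],[0,0,0],0],[[0,14,0],[0,0,0],0],[[0,14,0],[0,0,0],0],[[0,14,0],[0,0,0],0],[[0,14,0],[0,0,0],0],[[0,14,0],[0,0,0],0]]'; python3 -m inch '[[[0,14,0],[0,0,0],0],[[0,14,0],[0,0,0],0],[[0,14,0],[0,0,0],0],[[0,10,0],[0,0,0],0],[[0,0,0],[0,0,0],0],[[0,0,-30],[0,0,0],0],[[0,-40,-30],[0,0,0],0],[[0,0,0],[0,0,0],0]]'
python3 - <<'E'
from h import *
save("wrist","w5.png");s=sense();print(s["tcp_pos"].round(4),s["eef_rot"].round(4),s["force"].round(1))
E
```

```text
t: 8.32
tcp_pos: [0.5665, 0.1089, 0.1145]
eef_rot: [-0.078, 0.997, 0.0, 0.0]
force: [0.1, -0.6, -2.7]
width: 0.249
gripper_force: 59.4
t: 9.32
tcp_pos: [0.5493, 0.2188, 0.1142]
eef_rot: [-0.077, 0.997, -0.0, -0.0]
force: [0.1, 0.0, -1.5]
width: 0.251
gripper_force: 59.4
t: 10.32
tcp_pos: [0.5507, 0.2248, 0.1776]
eef_rot: [-0.073, 0.997, -0.0, 0.003]
force: [0.6, -0.6, -2.3]
width: 0.25
gripper_force: 59.5
[0.5493 0.227  0.176 ] [-7.470e-02  9.972e-01  2.000e-04  1.500e-03] [ 0.4  0.3 -2.5]
```

View pics/w5.png

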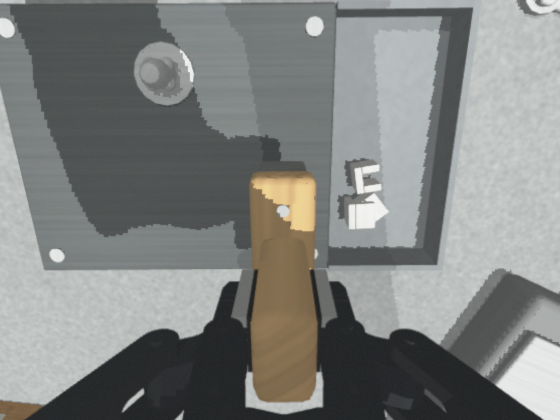

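Run:
```python
from h import *
im=cv2.imread("pics/w5.png");cv2.imwrite("pics/c5.png",cv2.resize(im[130:270,310:450],None,fx=4,fy=4,interpolation=cv2.INTER_CUBIC))
save("top","t5.png")
for n in("wrist","top"):
  for k in("offcut_angle","offcut_block","offcut_channel"):print(n,k,[(round(d["score"],2),np.round(d["location"]).tolist()) for d in boxes_of(n,k)[:3]])
```

```text
wrist offcut_angle [(0.77, [358.0, 215.0])]
wrist offcut_block [(0.92, [372.0, 203.0])]
wrist offcut_channel [(0.83, [363.0, 176.0])]
top offcut_angle []
top offcut_block [(0.2, [378.0, 232.0])]
top offcut_channel []
```

View pics/c5.png

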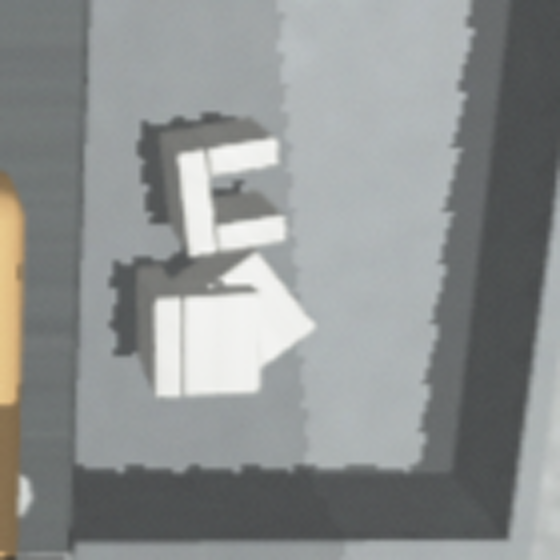

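The channel is at (366,177), the block at (372,203) and the angle at (358,215). All three lie in the trough and the bed is clear. I'll return the brush to its old spot.

```bash
python3 -m inch '[[[0,0,0],[0,0,8],0],[[-6,-55,0],[0,0,0],0],[[-6,-55,0],[0,0,0],0],[[-6,-55,0],[0,0,0],0],[[-6,-55,0],[0,0,0],0],[[-6,-55,0],[0,0,0],0],[[-6,-55,0],[0,0,0],0],[[-6,-55,0],[0,0,0],0]]'; python3 -m inch '[[[-4,-42,0],[0,0,0],0],[[0,0,30],[0,0,0],0],[[0,0,30],[0,0,0],0],[[0,0,25],[0,0,0],0],[[0,0,8],[0,0,0],0],[[0,0,0],[0,0,0],0],[[0,0,0],[0,0,0],0]]'
```

```text
t: 11.72
tcp_pos: [0.5955, -0.1556, 0.174]
eef_rot: [-0.008, 1.0, 0.0, -0.0]
force: [0.9, 0.2, -2.4]
width: 0.252
gripper_force: 59.4
t: 12.6
tcp_pos: [0.6007, -0.1968, 0.0826]
eef_rot: [-0.007, 1.0, -0.0, 0.001]
force: [0.2, -1.2, -1.4]
width: 0.249
gripper_force: 59.5
```

```bash
python3 -m inch '[[[0,0,5],[0,0,0],0],[[0,0,2],[0,0,0],0],[[0,0,0],[0,0,0],0]]'; python3 -m inch '[[[0,0,0],[0,0,0],0.6],[[0,0,0],[0,0,0],1],[[0,0,0],[0,0,0],1],[[0,0,0],[0,0,0],1],[[0,0,-40],[0,0,0],1],[[0,0,-50],[0,0,0],1],[[0,0,-50],[0,0,0],1]]'; python3 -m inch '[[[34,-10,-20],[0,0,0],1],[[54,-30,0],[0,0,0],1],[[54,-30,0],[0,0,0],1],[[54,-30,0],[0,0,0],1],[[10,-50,0],[0,0,0],1],[[0,0,0],[0,0,0],1],[[0,0,0],[0,0,0],1]]'
python3 - <<'E'
from h import *
cm=cam("wrist");save("wrist","w6.png")
print(sense()["tcp_pos"].round(4))
for k,z in(("cap",.042),("brush",.09)):print(k,[(round(d["score"],2),np.round(d["location"]).tolist(),px2w("wrist",d["location"],z,cm)[:2].round(4)) for d in boxes_of("wrist",k)[:3]])
E
```

```text
t: 12.98
tcp_pos: [0.6003, -0.1967, 0.0756]
eef_rot: [-0.007, 1.0, 0.0, 0.001]
force: [-2.9, 0.3, 7.3]
width: 0.249
gripper_force: 60.7
t: 13.85
tcp_pos: [0.5996, -0.1965, 0.2157]
eef_rot: [-0.007, 1.0, -0.0, -0.0]
force: [1.1, -0.2, -1.4]
width: 1.002
gripper_force: 0.0
t: 14.72
tcp_pos: [0.3963, -0.3492, 0.2342]
eef_rot: [-0.007, 1.0, 0.0, -0.0]
force: [0.2, -0.0, -0.1]
width: 1.001
gripper_force: 0.0
[ 0.3967 -0.3486  0.2341]
cap [(0.95, [282.0, 213.0], array([ 0.4266, -0.3506]))]
brush [(0.89, [401.0, 376.0], array([ 0.5696, -0.2368])), (0.88, [387.0, 13.0], array([ 0.2657, -0.281 ])), (0.81, [309.0, 336.0], array([ 0.5263, -0.3241]))]
```

View pics/w6.png

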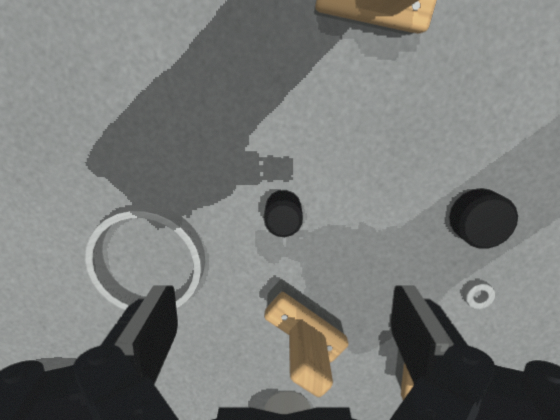

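The brush stands let go at the lower right (about (401,376)), and the cap's top is at about (284,217). I'll refine the cap position and go to it.

Run:
```python
from h import *
cm=cam("wrist");s=sense();print(s["tcp_pos"].round(4))
g=cv2.imread("pics/w6.png",0)[180:250,250:320];m=(g<70).astype(np.uint8)
n,l,st,ce=cv2.connectedComponentsWithStats(m);i=1+np.argmax(st[1:,4]);print(st[i]+[250,180,0,0,0])
x,y,w,h=st[i,:4]+[250,180,0,0]
# search cap pose so projected outline bbox matches
from scipy.optimize import least_squares
th=np.linspace(0,2*np.pi,60)
def bb(p):
    P=np.array([w2px("wrist",[p[0]+.019*np.cos(a),p[1]+.019*np.sin(a),z],cm) for a in th for z in(0,.042)]);return np.r_[P.min(0),P.max(0)]
r=least_squares(lambda p:(bb(p)-[x-.5,y-.5,x+w-.5,y+h-.5]),[.43,-.35],x_scale=.01,diff_step=1e-3);print(r.x,r.fun)
```

```text
[ 0.397  -0.3483  0.2341]
[ 264  190   39   47 1459]
[ 0.43321321 -0.34831753] [-0.65082202 -1.30720408  0.65117089  1.29308182]
```

```bash
python3 -m inch '[[[-36,0,20],[0,0,0],1],[[0,0,50],[0,0,0],1],[[0,0,50],[0,0,0],1],[[0,0,50],[0,0,0],1],[[0,0,40],[0,0,0],1],[[0,0,14],[0,0,0],1],[[0,0,0],[0,0,0],1],[[0,0,0],[0,0,0],1]]' 100; python3 -m inch '[[[0,0,0],[0,0,0],0],[[0,0,0],[0,0,0],0],[[0,0,0],[0,0,0],0],[[0,0,0],[0,0,0],0],[[0,0,0],[0,0,0],0]]' 100
```

```text
t: 15.88
tcp_pos: [0.4332, -0.3497, 0.0121]
eef_rot: [-0.007, 1.0, -0.001, 0.001]
force: [0.8, -0.1, 0.7]
width: 0.999
gripper_force: 0.0
t: 16.5
tcp_pos: [0.4326, -0.3493, 0.0114]
eef_rot: [-0.007, 1.0, -0.0, 0.001]
force: [-2.0, 2.1, 8.8]
width: 0.421
gripper_force: 99.7
```

```bash
python3 -m inch '[[[0,0,-20],[0,0,0],0],[[0,0,-50],[0,0,0],0],[[0,0,-50],[0,0,0],0],[[0,0,-50],[0,0,0],0],[[0,0,-52],[0,0,0],0],[[2,50,0],[0,0,0],0],[[2,55,0],[0,0,0],0],[[2,55,0],[0,0,0],0]]'; python3 -m inch '[[[2,55,0],[0,0,0],0],[[2,55,0],[0,0,0],0],[[2,55,0],[0,0,0],0],[[1,55,0],[0,0,0],0],[[0,55,0],[0,0,0],0],[[0,44,0],[0,0,0],0],[[0,0,0],[0,0,0],0],[[0,0,0],[0,0,0],0]]'
python3 - <<'E'
from h import *
cm=cam("wrist");save("wrist","w7.png")
s=sense();print(s["tcp_pos"].round(4),s["force"].round(1),s["eef_rot"].round(4))
for k,z in(("collar",.04),):print(k,[(round(d["score"],2),np.round(d["location"]).tolist(),px2w("wrist",d["location"],z,cm)[:2].round(4)) for d in boxes_of("wrist",k)[:3]])
E
```

```text
t: 17.5
tcp_pos: [0.4232, -0.188, 0.2333]
eef_rot: [-0.007, 1.0, -0.0, 0.001]
force: [2.0, 0.9, -1.7]
width: 0.42
gripper_force: 99.9
t: 18.5
tcp_pos: [0.4123, 0.1288, 0.2329]
eef_rot: [-0.007, 1.0, -0.0, 0.0]
force: [0.5, 0.2, -0.8]
width: 0.422
gripper_force: 99.9
[0.4123 0.1284 0.2328] [ 0.9  0.  -0.4] [-6.4e-03  1.0e+00 -1.0e-04  3.0e-04]
collar [(0.77, [286.0, 236.0], array([0.466, 0.132])), (0.5, [543.0, 144.0], array([0.3755, 0.3568]))]
```

View pics/w7.png

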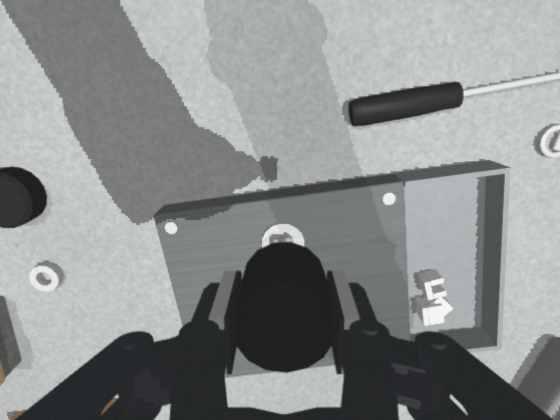

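Offcuts are in the trough at about (433,300), the cap is held upright, and the collar's near arc shows at columns 262–304 from row 223. I'll fit both outlines.

Run:
```python
from h import *
from scipy.optimize import least_squares
cm=cam("wrist");g=cv2.imread("pics/w7.png",0);s=sense();tp=s["tcp_pos"];print(tp.round(4))
th=np.linspace(0,2*np.pi,120)
def circ(x,y,z,r):return np.array([w2px("wrist",[x+r*np.cos(a),y+r*np.sin(a),z],cm) for a in th])
b=(g[215:242,255:312]>190).astype(np.uint8)
n,l,st,ce=cv2.connectedComponentsWithStats(b);i=1+np.argmax(st[1:,4]);m=l==i
ys,xs=np.nonzero(m);pts=[]
for r in range(8,26):
    c=np.nonzero(m[r])[0]
    if len(c): pts+= [(c[0]-.5+255,r+215),(c[-1]+.5+255,r+215)]
for c in range(12,46,2):
    r=np.nonzero(m[:,c])[0]
    if len(r): pts.append((c+255,r[0]-.5+215))
pts=np.array(pts)
W=np.array([px2w("wrist",p,.04,cm)[:2] for p in pts])
r=least_squares(lambda p:np.hypot(*(W-p).T)-.021,[.472,.13],loss="soft_l1",f_scale=.001)
print("collar",r.x.round(4),np.abs(r.fun).mean())
for j in((0,0),(.003,0),(-.003,0)):
    P=np.vstack([circ(tp[0]+j[0],tp[1]+j[1],tp[2]-.0114+z,.019) for z in(0,.042)]);print("cap pred",j,P.min(0).round(1),P.max(0).round(1))
d=(g<45);print("dark col285 first row",np.nonzero(d[200:,283])[0][0]+200,[ (np.nonzero(d[r,215:350])[0][[0,-1]]+215).tolist() for r in(262,268)])
# w1 ring full
g1=cv2.imread("pics/w1.png",0);b=(g1[205:262,245:306]>170).astype(np.uint8);n,l,st,ce=cv2.connectedComponentsWithStats(b);i=1+np.argmax(st[1:,4]);print("w1 bbox",st[i]+[245,205,0,0,0])
```

```text
[0.4124 0.1283 0.2327]
collar [0.4745 0.1279] 0.00021076694997074528
cap pred (0, 0) [229.2 238.1] [337.8 378.3]
cap pred (0.003, 0) [229.4 244.3] [337.3 384.9]
cap pred (-0.003, 0) [228.9 231.7] [338.3 371.6]
dark col285 first row 243 [[248, 319], [246, 321]]
w1 bbox [254 214  43  40 866]
```

```bash
python3 -m inch '[[[-30,0,30],[0,0,0],0],[[-31,0,30],[0,0,0],0],[[0,0,40],[0,0,0],0],[[0,0,36],[0,0,0],0],[[0,0,8],[0,0,0],0],[[0,0,0],[0,0,0],0],[[0,0,0],[0,0,0],0]]'; python3 -c "
from h import *
for _ in range(2):
  s=sense();print(s['tcp_pos'].round(4),s['force'].round(1),s['eef_rot'].round(4));snapshot('wrist')"
```

```text
t: 19.48
tcp_pos: [0.4742, 0.1308, 0.09]
eef_rot: [-0.007, 1.0, 0.001, 0.001]
force: [0.5, 0.0, -0.0]
width: 0.418
gripper_force: 99.9
[0.4742 0.1308 0.09  ] [ 0.5  0.  -0. ] [-7.1e-03  1.0e+00  6.0e-04  1.2e-03]
[0.4742 0.1309 0.0899] [0.2 0.2 0.1] [-7.2e-03  1.0e+00  6.0e-04  1.3e-03]
```

```bash
python3 -m inch '[[[0,-1.5,3],[0,0,0],0],[[0,0,6],[0,0,0],0],[[0,0,6],[0,0,0],0],[[0,0,5],[0,0,0],0],[[0,0,0],[0,0,0],0],[[0,0,0],[0,0,0],0]]'
```

```text
t: 20.32
tcp_pos: [0.4731, 0.1292, 0.0683]
eef_rot: [-0.007, 1.0, -0.0, -0.0]
force: [0.1, 0.3, -0.0]
width: 0.42
gripper_force: 99.9
```

```bash
python3 -m inch '[[[0,0,2],[0,0,0],0],[[0,0,2],[0,0,0],0],[[0,0,1],[0,0,0],0],[[0,0,0],[0,0,0],0]]'; python3 -m inch '[[[0,0,1],[0,0,0],0],[[0,0,1],[0,0,0],0],[[0,0,0],[0,0,0],0]]';  python3 -m inch '[[[0,0,1],[0,0,0],0],[[0,0,1],[0,0,0],0],[[0,0,0],[0,0,0],0]]'
```

```text
t: 20.82
tcp_pos: [0.4733, 0.1288, 0.0636]
eef_rot: [-0.007, 1.0, -0.0, 0.0]
force: [-1.0, -1.7, 5.5]
width: 0.421
gripper_force: 100.7
t: 21.2
tcp_pos: [0.474, 0.1289, 0.0626]
eef_rot: [-0.007, 1.0, 0.0, 0.001]
force: [-2.4, -3.1, 12.0]
width: 0.419
gripper_force: 101.5
t: 21.58
tcp_pos: [0.4731, 0.1288, 0.0594]
eef_rot: [-0.007, 1.0, -0.0, 0.0]
force: [-1.2, -1.9, 2.6]
width: 0.417
gripper_force: 100.1
```

```bash
python3 -m inch '[[[0,-0.5,2],[0,0,0],0],[[0,0,2],[0,0,0],0],[[0,0,2],[0,0,0],0],[[0,0,0],[0,0,0],0]]'; python3 -m inch '[[[0,0,1],[0,0,0],0],[[0,0,0],[0,0,0],0],[[0,0,0],[0,0,0],0]]'
```

```text
t: 22.08
tcp_pos: [0.4729, 0.1288, 0.0531]
eef_rot: [-0.007, 1.0, -0.0, -0.0]
force: [-0.4, -0.0, -0.2]
width: 0.418
gripper_force: 101.0
t: 22.45
tcp_pos: [0.4731, 0.1287, 0.0524]
eef_rot: [-0.007, 1.0, 0.0, 0.0]
force: [-0.1, -0.5, -0.4]
width: 0.419
gripper_force: 101.0
```

```bash
python3 -m inch '[[[0,0,1],[0,0,0],0],[[0,0,0.5],[0,0,0],0],[[0,0,0],[0,0,0],0]]'; python3 -m inch '[[[0,0,1],[0,0,0],0],[[0,0,0],[0,0,0],0],[[0,0,0],[0,0,0],0]]'
```

```text
t: 22.82
tcp_pos: [0.4732, 0.1287, 0.0514]
eef_rot: [-0.007, 1.0, 0.0, 0.0]
force: [-2.9, -0.3, 7.0]
width: 0.423
gripper_force: 102.2
t: 23.2
tcp_pos: [0.4733, 0.1287, 0.0513]
eef_rot: [-0.007, 1.0, 0.0, 0.0]
force: [-8.4, -1.3, 19.6]
width: 0.42
gripper_force: 103.6
```

```bash
python3 -m inch '[[[0,0,-0.7],[0,0,0],0],[[0,0,0],[0,0,0],0],[[0,0,0],[0,0,0],0],[[0,0,0],[0,0,0],0]]'
python3 - <<'E'
from h import *
save("wrist","w8.png");save("top","t8.png");s=sense();print(s["tcp_pos"].round(4),s["force"].round(1),s["eef_rot"].round(4))
for k in("brush","offcut_angle","offcut_block","offcut_channel"):print(k,[(n,round(d["score"],2),np.round(d["location"]).tolist()) for n in("wrist","top") for d in boxes_of(n,k)[:3]])
E
```

```text
t: 23.7
tcp_pos: [0.4732, 0.1287, 0.0514]
eef_rot: [-0.007, 1.0, 0.0, 0.0]
force: [-4.7, -1.2, 10.5]
width: 0.418
gripper_force: 102.3
[0.4732 0.1287 0.0513] [-4.4 -0.9 10.6] [-7.3e-03  1.0e+00  2.0e-04  1.0e-04]
brush [('wrist', 0.66, [283.0, 309.0]), ('top', 0.86, [369.0, 198.0]), ('top', 0.83, [333.0, 185.0]), ('top', 0.76, [356.0, 288.0])]
offcut_angle [('wrist', 0.58, [541.0, 394.0])]
offcut_block [('wrist', 0.76, [552.0, 379.0]), ('top', 0.47, [196.0, 256.0])]
offcut_channel [('wrist', 0.86, [552.0, 345.0]), ('top', 0.33, [312.0, 137.0])]
```

View pics/w8.png

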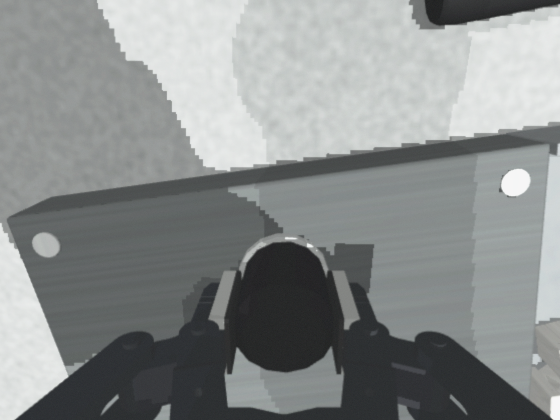

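The cap is home on the collar: the collar arc shows just round it at (285,240), and the TCP height matches the hard stop. The push is steady at 10.5 N, so I'm handing in.

```bash
python3 -c "
from bench import *
print(sign_off())"
```

```text
the job is handed in; nothing more can be done
None
```

The job is handed in at about 24 s: the three offcuts are in the trough, the brush is let go on the bench about where it started, and the cap is clicked home and held down with about 10.5 N; the hand-in returned no verdict.

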